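# Pump up the marker airbrush's air tank

## Task

Pump up the marker airbrush's air tank: with the tips of the closed fingers press its plunger all the way down and let it spring all the way back up, again and again, until the steel indicator pin beside it stands fully out, black ring and all. Then stop, leaving the plunger up - a stroke too many does no harm, but a second one over-pumps the tank and lifts the brass relief valve. Only push on the top of the knob, never take hold of it; do not touch the pin or the relief valve, and do not lift or shift the other things on the table.

Things in the scene. Friction and masses are not known exactly. Their poses are not given: they have to be found in the camera images.
- plunger_top (a point): middle of the flat top of the air tank's plunger knob: a black mushroom knob, 60 mm in diameter and 24 mm high, the highest part of the tank, on a 14 mm steel rod that rises from the black screw collar in the middle of the tank's top. 238 mm over the table when the plunger is up, 198 mm when it is fully down. The knob's flat is 48 mm across; press it in the middle
- plunger (a joint): travel of the plunger, m: 0 = fully up, 0.040 = fully down on its stop. It moves straight down against a return spring and the air: 9 N at the top, 13 N at the bottom, 1 to 5 N more while moving (25 N per m/s). Released, it springs fully up by itself in about 0.3 s. Only full strokes pump well: down at least 36 mm and back up to within 5 mm of the top
- pin (a joint): how far the pressure indicator pin stands out of its boss, m: 0 = flush, 0.020 = fully out (the lower edge of its black ring is level with the boss). It starts 0 to 0.010 out, rises by 0.004 during each full down-stroke (0.002 to 0.006 during the first) and stays there on the up-stroke, so it is fully out, at 0.021, after 3 to 5 full strokes; the stroke before leaves it at 0.017
- pin_tip (a point): tip of the indicator pin: upright, 9 mm in diameter, bright steel with one black ring round it, 16.5 to 20 mm below the tip, which has come wholly out of the boss when the pin is fully out. It stands 50 mm from the plunger's axis, on the tank's far side (its +x side)
- pin_boss (a point): centre of the rim of the pin's boss, a black ring-shaped collar 22 mm in diameter on the tank's top, 160 mm over the table; the pin comes out of it
- relief (a joint): lift of the relief valve's cap, m: 0 = seated. One full stroke more than needed leaves it seated; a second one lifts it by about 2 mm: over-pumped
- relief_cap (a point): top of the relief valve: a small brass cap, 16 mm in diameter, with an upright wire pull-ring, on the tank's top 50 mm from the plunger's axis, 164 mm over the table; not to be touched
- tank: the pump-up air tank of a marker airbrush: an upright grey plastic drum, 140 mm in diameter, its flat top 150 mm over the table, stuck fast to the table on four rubber suction feet. Origin on its axis at table height, z up; the pin lies along its +x, the brass hose coupling sticks out low at its -y side, to 93 mm from the axis. The plunger's axis is its axis
- pistol: bystander, leave alone: airbrush pistol, lying flat: grey barrel 105 mm long and 28 mm thick with a marker in its back, grip 85 mm to one side; origin under the barrel's middle
- marker_a: bystander, leave alone: marker pen, white with a black cap, 141 mm long, 17 mm thick, lying; origin under its middle
- marker_b: bystander, leave alone: another marker pen of the same kind, lying; origin under its middle
- tape: bystander, leave alone: roll of masking tape lying flat, 90 mm across, 24 mm high; origin under its centre
- ink: bystander, leave alone: small jar with a black lid, 44 mm in diameter, 75 mm high; origin under its centre
- scissors: bystander, leave alone: scissors with black handles, lying, about 205 mm long; origin near the pivot
- pencil_cup: bystander, leave alone: white cup of pencils, 80 mm across, 185 mm high with the pencils; origin under its centre
Not all that is in view belongs to the job. Leave any blue or pink look-alike of the tank alone.

How it is judged:
By the outcome, as a careful person would: the job done as asked, in the order asked, and still so for the second after the job is handed in, with the robot touching nothing.
It also fails if it takes over 51 s, if anything falls off the work surface, if the arm or the gripper's body presses on something with over 40 N, if the wrist force passes 120 N, or if a joint passes its speed limit or range.

## Robot

A 7-joint arm with a two-finger parallel gripper is mounted at the origin on the work surface. World frame = base frame: x ahead of the robot, y to its left, z up, the work surface at z = 0. Lengths are in m, angles in rad, forces in N, time in s.
With the tool pointing down it reaches from about 0.425 to 0.95 m from the base axis. Payload 4.7 kg.
Tool frame: the origin (TCP) lies at the very end of the fingers, on their centre line; the grasp point (between the pads) lies ctrl.hold_point_z behind it (ctrl.hold_point_z is the distance from the TCP to the grasp point, in m); z points along the fingers, y is the direction in which the jaws open and shut (so a half turn about z gives the same grasp; the last joint's range is limited). The gripper opens to 87 mm and grips with 3 to 60 N. Pads are 19 mm wide; open, the fingers measure 117 mm over their backs; the gripper's body (75 mm by 190 mm) begins 51 mm behind the grasp point.
Start: joints at [1.293, 0.469, -0.049, 1.532, 0.024, 1.141, -0.082], TCP at [0.166, -0.654, 0.223] pointing down, gripper open.
Joint ranges: [-2.59, 2.59], [-0.33, 1.99], [-1.39, 1.29], [0.1, 2.45], [-1.04, 4.18], [0.21, 1.99], [-2.66, 2.66]. Speed limits (rad/s): [2.57, 2.57, 3.14, 3.14, 3.14, 3.14, 3.14].

## Interface

Orientations are given as a unit quaternion [w, x, y, z].
In Python, from rig import ctrl, snapshot, workorder gives the robot as it stands.
- The arm moves only by the tool arm_command, never from a script. Its arguments are lists of equal length, an entry for each row: "travel": the shift along the tool's x, y, z in mm, a list of three; "turn": the turn about the tool's z in degrees. In form: {"travel": [[x, y, z], ...], "turn": [turn, ...]}. A call has 1 to 10 rows; each row shifts and turns the commanded pose from where the row before left it, along the tool's axes as they then stand; what a row does not reach is not made up. A row lasts 1/8 s, in which the tool goes at most 62.5 mm and 10.7 degrees, less where a joint would pass 70% of its speed; a pose out of reach is approached as far as the arm can. A call is refused whole if a number of a shift passes 62.5 or a number of a turn 10.7, either way. A call with a gripper value outside its range is refused whole. "grip" is the opening, from 0 (shut) to 1 (fully open), set as the call begins (left out, the last holds). The fingers move at their own pace and stop on an object; "squeeze" is the grip in N (left out, the last holds). Time passes only in rows, so rows that do not move let the fingers close. It gives the time, the measured TCP pose, the force and the opening at its end, in the units of the state.
- ctrl.get_obs(): the state, without advancing time (a new reading comes with each control period).
- snapshot(name): name is "scene" or "side" or "wrist"; returns a dict with "image" (480x640x3 uint8, red, green, blue), "mtx" (3x3 intrinsics, pixels), "k1" (the pictures are not rectified: a ray, as slopes to the right and down, at radius r is drawn at 1 + k1 r^2 times it, then the intrinsics apply), "rvec" (rotation vector, rad) and "tvec" (3), from world to camera coordinates, as OpenCV has them. Camera axes: x right, y down, z forward; pixel columns grow to the right and rows downward; lengths in m; the calibration is good to about 2 mm. A picture is of the moment at which its call begins. There is no depth.
- workorder.hand_in(): hands the job in, once; it reports no verdict.
The state is a dict: "time_s": time; "q": joint angles; "qd": joint speeds; "effort": joint torques, N m; "tool_pos": TCP position; "ee_rot": TCP orientation; "contact_force": force on the tool from outside, world axes, zero at the start; "ft_torque": the same for the moment, N m; "finger_gap": opening from 0.0 (shut) to 1.0 (fully open).
Only numpy, scipy, OpenCV 4.12 (cv2) and the standard library are available. Lean on these libraries where they do the work, as an engineer would, in place of code of your own. Each camera call takes 0.05 s, during which the arm holds its last target.

## Working session

There is one attempt and no reset: what is moved stays moved. The work goes in short steps, Python scripts to look and compute and a tool call to move; the robot and the scene stay as the last step left them, time stands still between calls to the robot, and variables do not carry over. Pictures are saved under pics/ and viewed, and the job is handed in when it is done.

Besides the shell and the picture viewer there is one more tool, called after "Emit:" as name(argument=value, ...), one argument or row to a line, values as JSON. arm_command: Moves the arm, as the interface text tells. Its arguments: {"type":"object","properties":{"travel":{"type":"array"},"turn":{"type":"array"},"grip":{"type":"number"},"squeeze":{"type":"number"}},"required":["travel","turn"]}

```bash
mkdir -p pics
cat > h.py <<'E'
import numpy as np, cv2
from rig import ctrl, snapshot, workorder
def shot(n,f):
    s=snapshot(n); cv2.imwrite('pics/'+f+'.png',s['image'][:,:,::-1]); np.savez('pics/'+f+'.npz',**s); return s
def load(f): return dict(np.load('pics/'+f+'.npz'))
def ray(s,u,v):
    k=float(s['k1']); m=s['mtx']; d=np.array([(u-m[0,2])/m[0,0],(v-m[1,2])/m[1,1]]); p=d.copy()
    for _ in range(50): p=d/(1+k*(p@p))
    R=cv2.Rodrigues(s['rvec'])[0]; t=np.ravel(s['tvec'])
    return -R.T@t, R.T@np.array([p[0],p[1],1.])
def plane(s,u,v,z):
    o,d=ray(s,u,v); return o+d*(z-o[2])/d[2]
def proj(s,P):
    R=cv2.Rodrigues(s['rvec'])[0]; c=R@np.array(P)+np.ravel(s['tvec']); p=c[:2]/c[2]; p=p*(1+float(s['k1'])*(p@p))
    return s['mtx'][0,0]*p[0]+s['mtx'][0,2], s['mtx'][1,1]*p[1]+s['mtx'][1,2]
E
python3 - <<'E'
from h import *
for n in ('scene','side','wrist'): shot(n,n+'0')
o=ctrl.get_obs(); print({k:np.round(o[k],3) for k in o}, ctrl.hold_point_z)
E
```

```text
{'time_s': np.float64(0.15), 'q': array([ 1.293,  0.469, -0.049,  1.533,  0.024,  1.141, -0.082]), 'qd': array([ 0.   , -0.003,  0.001, -0.002, -0.   ,  0.001,  0.001]), 'effort': array([ 1.0000e-03, -5.0843e+01, -8.1000e-02, -2.3642e+01, -6.1000e-02,
        3.6000e-02,  0.0000e+00]), 'tool_pos': array([ 0.166, -0.654,  0.222]), 'ee_rot': array([-0.001,  0.992,  0.124, -0.   ]), 'contact_force': array([-0.273, -0.531, -0.262]), 'ft_torque': array([0.036, 0.024, 0.027]), 'finger_gap': np.float64(1.0)} 0.0187
```

View pics/scene0.png

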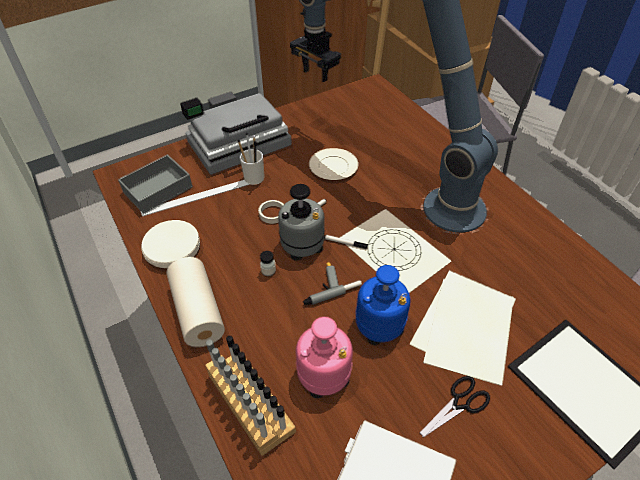

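View pics/side0.png

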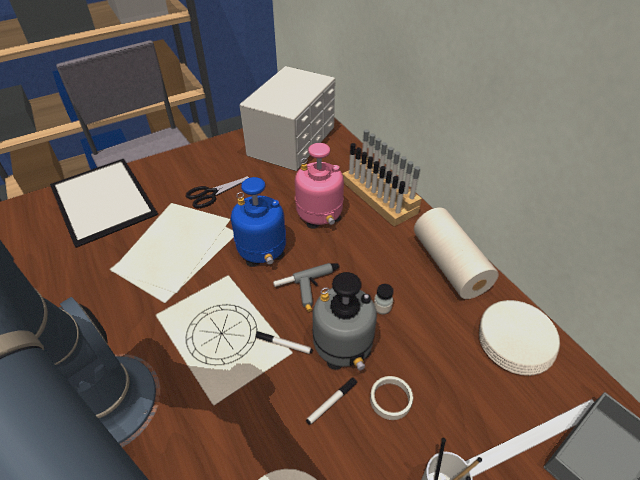

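View pics/wrist0.png

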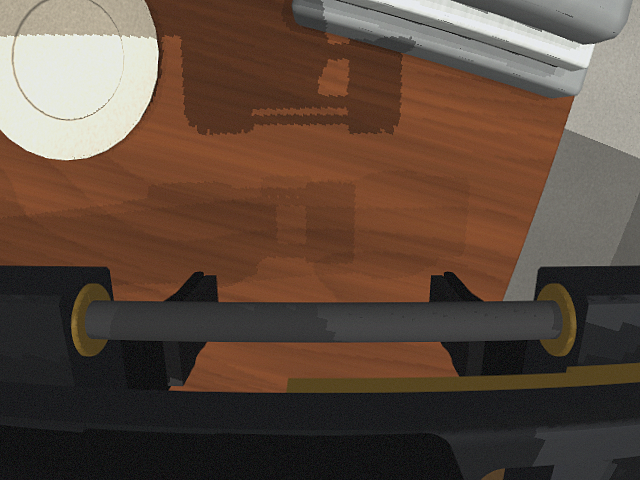

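The scene view shows the grey tank's knob near (300,193), and the side view shows it near (347,284). The blue and pink tanks are look-alikes. I'll zoom in on the grey one.

Run:
```python
from h import *
a=load('scene0');b=load('side0')
A=a['image'][170:270,250:350,::-1];B=b['image'][260:380,295:415,::-1]
A=cv2.resize(A,(400,400),interpolation=2);B=cv2.resize(B,(400,400),interpolation=2)
cv2.imwrite('pics/z0.png',np.hstack([A,B]))
for s,uv in((a,(300,191)),(b,(347,283))): print(plane(s,*uv,.238), -cv2.Rodrigues(s['rvec'])[0].T@np.ravel(s['tvec']))
```

```text
[ 0.5257742  -0.12202518  0.238     ] [1.02186621 0.82662003 1.23930874]
[ 0.52297651 -0.13208462  0.238     ] [ 0.19884377 -0.59953361  0.95324175]
```

View pics/z0.png

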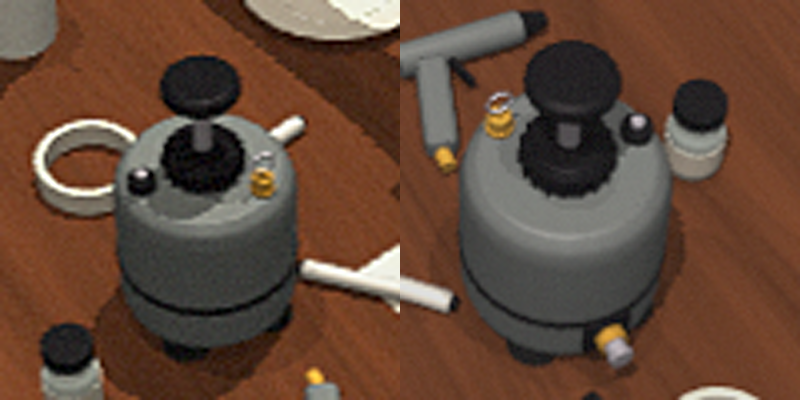

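In the crop, the scene knob is isolated and sits above its rod. In the side view the knob merges with the collar below it. I'll triangulate.

Run:
```python
from h import *
for n,(x0,y0,x1,y1) in (('scene0',(285,180,315,202)),('side0',(328,268,366,298))):
    s=load(n); im=s['image'].astype(int); m=(im.max(2)<48)
    sub=m[y0:y1,x0:x1].astype(np.uint8)
    print('\n'.join(''.join('#' if q else '.' for q in r) for r in sub))
    nn,l,st,c=cv2.connectedComponentsWithStats(sub)
    i=1+np.argmax(st[1:,4]); print(st[i],c[i]+[x0,y0])
    u,v=c[i]+[x0,y0]; print(plane(s,u,v,.226))
    best=None
# triangulate tests
```

```text
..............................
..............................
..............................
..............................
............#######...........
..........###########.........
........###############.......
.......#################......
......##################......
......###################.....
.....####################.....
.....####################.....
.....####################.....
......###############.###.....
.....##############..###......
......#######.....######......
.......################.......
........##############........
.........############.........
.............####.............
..............................
............#.....##..........
[  5   4  20  16 241] [299.56431535 191.28630705]
[ 0.52149227 -0.13299212  0.226     ]
.....#####............................
.....####.............................
.....###..............................
.....#................................
................#####.................
..#..........############.............
...........###############............
.........###################..........
........##########
[... 227 characters left out ...]
######################.....
....#############################.....
....#############################.....
.....############################.....
.....############################.....
.....############################.....
.....###########################......
......##########################......
......#########################.......
.......#####.......#.##########.......
........#####.........########........
.........#####........#######.........
.........###################.......#..
........###################.......##..
.......#####################......##..
.....#########.......#######.....###..
[  4   4  29  26 565] [346.1079646  284.59823009]
[ 0.52470601 -0.1268485   0.226     ]
```

Run:
```python
from h import *
a=load('scene0');b=load('side0')
def tri(p,q):
    o1,d1=ray(a,*p);o2,d2=ray(b,*q)
    A=np.c_[d1,-d2];t=np.linalg.lstsq(A,o2-o1,rcond=None)[0]
    return o1+t[0]*d1,o2+t[1]*d2
print(tri((299.6,191),(346.3,283.2)))
print('a',plane(a,299.6,191,.226),'b',plane(b,346.3,283.2,.226))
# pin boss, relief
print('boss',plane(a,250+142/4,170+181/4,.162),plane(b,295+235*.3,260+126*.3,.165))
print('relief',plane(a,250+262/4,170+175/4,.162),plane(b,295+98*.3,260+115*.3,.164))
for n,s in(('a',a),('b',b)):
    for P in ((.5225,-.130,.238),(.5225,-.130,.226),(.5225,-.130,.214),(.5225,-.130,.15)): print(n,P,proj(s,P))
```

```text
(array([ 0.52392811, -0.12802261,  0.23229135]), array([ 0.52407242, -0.1281078 ,  0.23230075]))
a [ 0.52081723 -0.13398676  0.226     ] b [ 0.5269148  -0.12398772  0.226     ]
boss [ 0.57518999 -0.12566106  0.162     ] [ 0.56937607 -0.13782268  0.165     ]
relief [ 0.4966764  -0.08578646  0.162     ] [ 0.49784316 -0.08673005  0.164     ]
a (0.5225, -0.13, 0.238) (np.float64(299.6338243852295), np.float64(188.95150548068406))
a (0.5225, -0.13, 0.226) (np.float64(299.7672461443224), np.float64(192.02351486372442))
a (0.5225, -0.13, 0.214) (np.float64(299.8991403743979), np.float64(195.05848899057068))
a (0.5225, -0.13, 0.15) (np.float64(300.57775636628963), np.float64(210.64478279691008))
b (0.5225, -0.13, 0.238) (np.float64(346.24529121178585), np.float64(282.37311453783803))
b (0.5225, -0.13, 0.226) (np.float64(345.99188056312573), np.float64(286.10314479502665))
b (0.5225, -0.13, 0.214) (np.float64(345.74315251294684), np.float64(289.76193588691217))
b (0.5225, -0.13, 0.15) (np.float64(344.4907223680936), np.float64(308.1504410383609))
```

Run:
```python
from h import *
from scipy.spatial.transform import Rotation as Ro
w=load('wrist0');o=ctrl.get_obs();q=o['ee_rot'];R=Ro.from_quat([q[1],q[2],q[3],q[0]]).as_matrix()
C=cv2.Rodrigues(w['rvec'])[0]; c=-C.T@np.ravel(w['tvec'])
print(R, 'cam in tool',R.T@(c-o['tool_pos']),'axes(cols)',(R.T@C.T).round(3), w['mtx'])
d=np.array([.524,-.128,.265])-o['tool_pos'];print('tool shift mm',R.T@d*1000)
```

```text
[[ 9.69182705e-01  2.46342684e-01 -4.07722550e-04]
 [ 2.46343019e-01 -9.69181612e-01  1.45621550e-03]
 [-3.64291623e-05 -1.51177849e-03 -9.99998857e-01]] cam in tool [ 0.06584794  0.00069687 -0.1605372 ] axes(cols) [[ 0.001 -0.97  -0.244]
 [ 1.     0.001  0.   ]
 [ 0.    -0.244  0.97 ]] [[425.18055675   0.         323.26617007]
 [  0.         425.18055675 236.84905296]
 [  0.           0.           1.        ]]
tool shift mm [ 476.3445882  -421.47261989  -42.64891647]
```

Emit:
arm_command(
  travel=[
    [10, -5, -20],
    [25, -13, -23],
    [50, -25, 0],
    [55, -28, 0],
    [55, -28, 0],
    [55, -28, 0],
    [55, -28, 0],
    [55, -28, 0],
    [50, -25, 0],
    [35, -18, 0],
  ],
  turn=[0, 0, 0, 0, 0, 0, 0, 0, 0, 0],
  grip=0,
  squeeze=20,
)

```text
time_s: 1.4
tool_pos: [0.5447, -0.322, 0.2674]
ee_rot: [0.0, 0.992, 0.126, 0.001]
contact_force: [0.6, -0.9, 0.0]
finger_gap: 0.021
```

Emit:
arm_command(
  travel=[
    [25, -10, 0],
    [6, -10, 0],
    [0, 0, 0],
    [0, 0, 0],
  ],
  turn=[0, 0, 0, 0],
)

```text
time_s: 1.9
tool_pos: [0.5659, -0.3, 0.266]
ee_rot: [0.001, 0.992, 0.123, -0.0]
contact_force: [-0.4, -0.0, -0.0]
finger_gap: 0.005
```

```bash
cat > look.py <<'E'
import sys
from h import *
from scipy.spatial.transform import Rotation as Ro
n=sys.argv[1]
for c in sys.argv[2].split(','): shot(c,c+n)
o=ctrl.get_obs();q=o['ee_rot'];R=Ro.from_quat([q[1],q[2],q[3],q[0]]).as_matrix()
print(o['time_s'],o['tool_pos'].round(4),o['ee_rot'].round(3),o['contact_force'].round(1),o['finger_gap'])
print('to axis@.265',(R.T@(np.array([.524,-.128,.265])-o['tool_pos'])*1000).round(1))
E
python3 look.py 1 wrist
```

```text
1.95 [ 0.5659 -0.3001  0.2659] [ 0.001  0.992  0.123 -0.   ] [-0.6 -0.3  0.1] 0.006039335440659781
to axis@.265 [   1.4 -177.2    0.7]
```

View pics/wrist1.png

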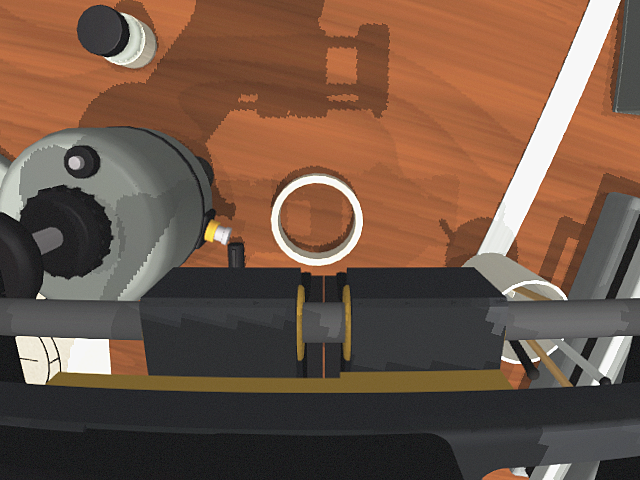

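The wrist view shows the pin and boss at about (80,162). The knob is at the left edge and the fingers are shut.

```bash
cat > pin.py <<'E'
import sys
from h import *
f=sys.argv[1]; s=load(f)
u,v=map(int,sys.argv[2:4]); r=30
c=s['image'][v-r:v+r,u-r:u+r,::-1]; cv2.imwrite('pics/'+f+'_z.png',cv2.resize(c,(600,600),interpolation=cv2.INTER_NEAREST))
# boss: dark blob; bright steel: mask
im=s['image'].astype(int)[v-r:v+r,u-r:u+r]
dark=(im.max(2)<50).astype(np.uint8)
cs,_=cv2.findContours(dark,cv2.RETR_EXTERNAL,cv2.CHAIN_APPROX_NONE)
for k in cs:
    if len(k)>25: e=cv2.fitEllipse(k); print('dark',np.round(e[0],1)+[u-r,v-r],np.round(e[1],1),round(e[2]), 'bbox',np.array(cv2.boundingRect(k))+[u-r,v-r,0,0], '@.160',plane(s,e[0][0]+u-r,e[0][1]+v-r,.16).round(4))
E
python3 pin.py wrist1 80 162
```

```text
dark [ 63.6 188.7] [ 6.  30.7] 91 bbox [ 50 185  31   7] @.160 [ 0.5548 -0.128   0.16  ]
dark [ 81.8 161.4] [31.9 34.9] 98 bbox [ 64 146  36  32] @.160 [ 0.5754 -0.1383  0.16  ]
```

View pics/wrist1_z.png

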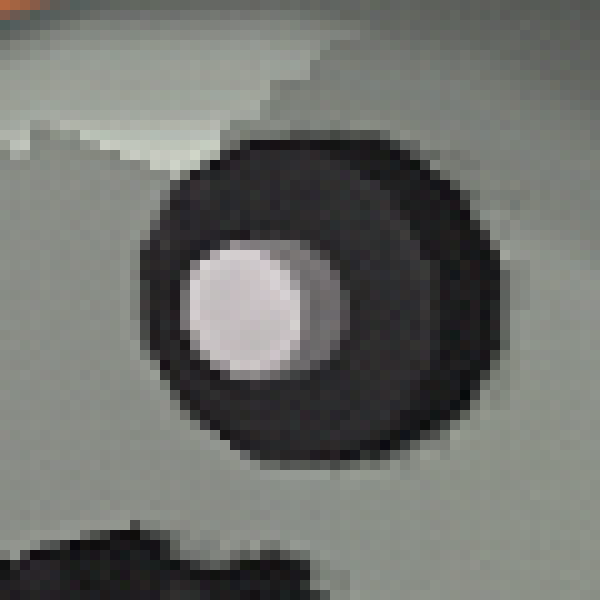

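Run:
```python
from h import *
s=load('wrist1'); B=plane(s,78.8,161.8,.16); print(B, np.linalg.norm(B[:2]-[.524,-.128]))
print('boss px',proj(s,B))
for h in (0,.004,.008,.012,.016,.02): print(h,np.round(proj(s,B+[0,0,h]),1))
a=load('scene0')
# hose coupling direction: approx
print(plane(s,212,230,.05))
```

```text
[ 0.57467856 -0.13631509  0.16      ] 0.05135617670957672
boss px (np.float64(78.80000000000032), np.float64(161.7999999999999))
0 [ 78.8 161.8]
0.004 [ 75.4 162.3]
0.008 [ 72.  162.8]
0.012 [ 68.4 163.3]
0.016 [ 64.8 163.9]
0.02 [ 61.  164.5]
[ 0.51936788 -0.20772449  0.05      ]
```

Emit:
arm_command(
  travel=[
    [0, -20, 0],
    [1, -45, 0],
    [0, -50, 0],
    [0, -40, 0],
    [0, -20, 0],
    [0, -1, 5],
    [0, 0, 10],
    [0, 0, 5],
    [0, 0, 0],
  ],
  turn=[0, 0, 0, 0, 0, 0, 0, 0, 0],
)

```text
time_s: 3.08
tool_pos: [0.5243, -0.1288, 0.2445]
ee_rot: [-0.0, 0.992, 0.123, -0.001]
contact_force: [-0.9, 0.4, 0.2]
finger_gap: 0.009
```

```bash
python3 look.py 2 scene,side
python3 - <<'E'
from h import *
a=load('scene2');b=load('side2')
A=a['image'][150:250,250:350,::-1];B=b['image'][220:340,295:415,::-1]
cv2.imwrite('pics/z2.png',np.hstack([cv2.resize(A,(400,400),interpolation=2),cv2.resize(B,(400,400),interpolation=2)]))
E
```

```text
3.175 [ 0.5248 -0.1283  0.2454] [-0.     0.992  0.124 -0.   ] [-0.6 -0.7 -0.2] 0.006434686764113072
to axis@.265 [ -0.7  -0.5 -19.6]
```

View pics/z2.png

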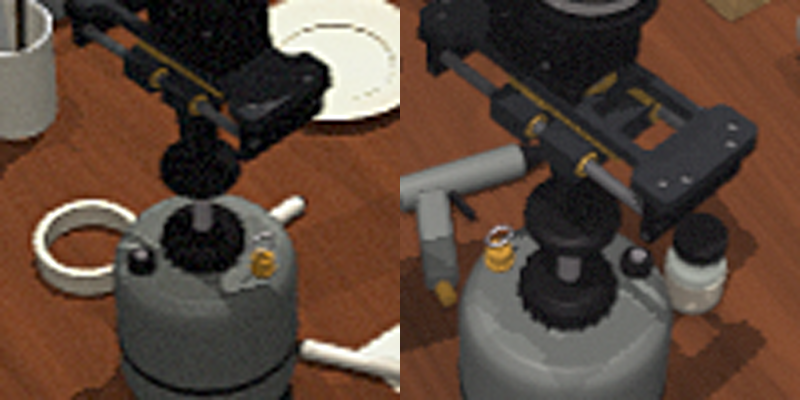

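The fingers are centred just above the knob in both views. First stroke: down 48 mm, then check before lifting.

Emit:
arm_command(
  travel=[
    [0, 0, 5],
    [0, 0, 10],
    [0, 0, 12],
    [0, 0, 12],
    [0, 0, 7],
    [0, 0, 2],
    [0, 0, 0],
  ],
  turn=[0, 0, 0, 0, 0, 0, 0],
)

```text
time_s: 4.05
tool_pos: [0.5254, -0.1279, 0.1992]
ee_rot: [0.001, 0.992, 0.124, 0.001]
contact_force: [-2.3, 0.1, 10.1]
finger_gap: 0.006
```

Emit:
arm_command(
  travel=[
    [0, 0, 2],
    [0, 0, 0],
  ],
  turn=[0, 0],
)

```text
time_s: 4.3
tool_pos: [0.5255, -0.128, 0.1984]
ee_rot: [0.001, 0.992, 0.124, 0.001]
contact_force: [-4.9, 0.1, 17.5]
finger_gap: 0.005
```

The force has risen to 17.5 N at z 0.198, so the plunger is on its stop. Now I'll lift and look from the same side spot.

Emit:
arm_command(
  travel=[
    [0, 0, -10],
    [0, 0, -20],
    [0, 0, -25],
    [0, 0, -15],
    [0, 20, 0],
    [0, 45, 0],
    [0, 50, 0],
    [0, 40, 0],
    [0, 15, 0],
    [0, 6, 0],
  ],
  turn=[0, 0, 0, 0, 0, 0, 0, 0, 0, 0],
)

```text
time_s: 5.55
tool_pos: [0.5676, -0.2989, 0.2643]
ee_rot: [-0.001, 0.992, 0.124, -0.001]
contact_force: [-0.1, 1.2, 0.4]
finger_gap: 0.001
```

Emit:
arm_command(
  travel=[
    [0, 0, 0],
    [0, 0, 0],
  ],
  turn=[0, 0],
)

```text
time_s: 5.8
tool_pos: [0.5682, -0.2966, 0.2658]
ee_rot: [-0.0, 0.992, 0.125, 0.0]
contact_force: [0.1, 0.0, 0.3]
finger_gap: 0.003
```

```bash
python3 look.py 3 wrist,scene; python3 pin.py wrist3 80 162
python3 - <<'E'
from h import *
s=load('wrist3')
for h in (0,.004,.006,.008,.010,.012,.016,.02): print(h,np.round(proj(s,np.array([.5747,-.1363,.16+h])),1))
E
```

```text
5.9 [ 0.5682 -0.2971  0.2659] [0.    0.992 0.125 0.   ] [ 0.3 -1.  -0.1] -6.292585474914121e-05
to axis@.265 [  -0.8 -174.7    0.9]
dark [ 66.3 190.1] [ 2.1 17.3] 88 bbox [ 57 189  15   3] @.160 [ 0.5559 -0.1264  0.16  ]
dark [ 86.7 164.9] [30.7 34.5] 95 bbox [ 69 149  36  33] @.160 [ 0.5756 -0.1383  0.16  ]
0 [ 83.7 165.5]
0.004 [ 80.3 166. ]
0.006 [ 78.6 166.3]
0.008 [ 76.9 166.6]
0.01 [ 75.2 166.9]
0.012 [ 73.4 167.2]
0.016 [ 69.8 167.8]
0.02 [ 66.1 168.4]
```

View pics/wrist3_z.png

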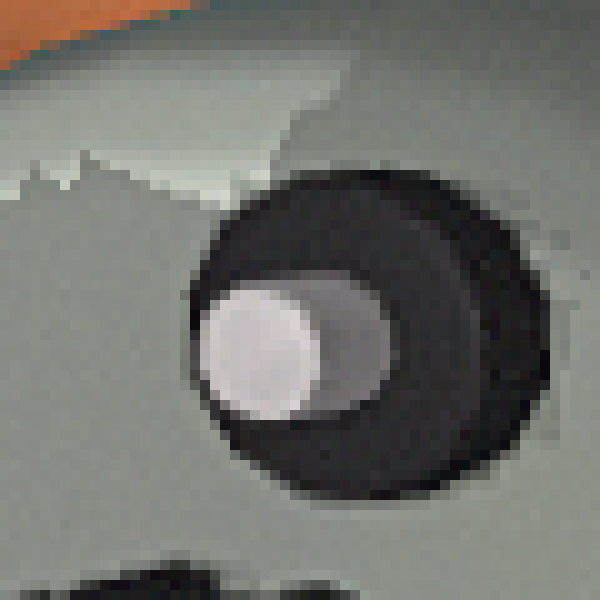

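View pics/wrist3.png

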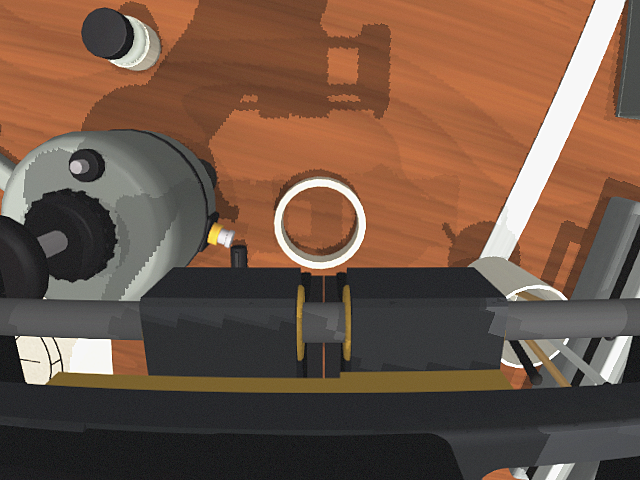

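The pin is now about 9 mm out (it started at about 5.3 mm) and the plunger is back up. Predicted sequence is 13, 17, 21. I'll do two more strokes, then look.

Emit:
arm_command(
  travel=[
    [-1, -20, 0],
    [0, -45, 0],
    [0, -50, 0],
    [0, -40, 0],
    [0, -20, 5],
    [0, 0, 10],
    [0, 0, 10],
    [0, 0, 12],
    [0, 0, 12],
    [0, 0, 12],
  ],
  turn=[0, 0, 0, 0, 0, 0, 0, 0, 0, 0],
)

```text
time_s: 7.15
tool_pos: [0.524, -0.1308, 0.2054]
ee_rot: [0.0, 0.992, 0.123, -0.0]
contact_force: [-6.3, 0.8, 14.4]
finger_gap: 0.002
```

Emit:
arm_command(
  travel=[
    [0, 0, 7],
    [0, 0, 2],
    [0, 0, 0],
    [0, 0, 0],
  ],
  turn=[0, 0, 0, 0],
)

```text
time_s: 7.65
tool_pos: [0.524, -0.1308, 0.1983]
ee_rot: [0.001, 0.992, 0.123, -0.0]
contact_force: [-8.0, 1.7, 21.2]
finger_gap: 0.004
```

Emit:
arm_command(
  travel=[
    [0, 0, -15],
    [0, 0, -20],
    [0, 0, -15],
    [0, 0, 0],
    [0, 0, 0],
    [0, 0, 0],
  ],
  turn=[0, 0, 0, 0, 0, 0],
)

```text
time_s: 8.4
tool_pos: [0.5234, -0.129, 0.2445]
ee_rot: [-0.0, 0.992, 0.124, -0.001]
contact_force: [-0.4, 0.4, 0.5]
finger_gap: 0.004
```

Emit:
arm_command(
  travel=[
    [0, 0, 8],
    [0, 0, 12],
    [0, 0, 12],
    [0, 0, 12],
    [0, 0, 5],
    [0, 0, 1],
    [0, 0, 0],
    [0, 0, 0],
  ],
  turn=[0, 0, 0, 0, 0, 0, 0, 0],
)

```text
time_s: 9.4
tool_pos: [0.5244, -0.129, 0.1983]
ee_rot: [0.001, 0.992, 0.124, 0.001]
contact_force: [-5.1, 0.9, 18.4]
finger_gap: 0.003
```

Emit:
arm_command(
  travel=[
    [0, 0, -10],
    [0, 0, -20],
    [0, 0, -25],
    [0, 0, -15],
    [0, 20, 0],
    [0, 45, 0],
    [0, 50, 0],
    [0, 40, 0],
    [0, 14, 0],
    [0, 6, 0],
  ],
  turn=[0, 0, 0, 0, 0, 0, 0, 0, 0, 0],
)

```text
time_s: 10.65
tool_pos: [0.5666, -0.299, 0.2642]
ee_rot: [-0.001, 0.992, 0.124, -0.001]
contact_force: [0.0, -0.5, 0.6]
finger_gap: 0.005
```

Emit:
arm_command(
  travel=[
    [0, 0, 0],
    [0, 0, 0],
  ],
  turn=[0, 0],
)

```text
time_s: 10.9
tool_pos: [0.5672, -0.2968, 0.2658]
ee_rot: [-0.0, 0.992, 0.125, 0.0]
contact_force: [-0.7, 0.5, -0.1]
finger_gap: 0.006
```

```bash
python3 look.py 4 wrist,scene; python3 pin.py wrist4 80 162
python3 - <<'E'
from h import *
s=load('wrist4')
for h in (0,.008,.012,.016,.017,.02): print(h,np.round(proj(s,np.array([.5747,-.1363,.16+h])),1))
E
```

```text
11.0 [ 0.5672 -0.2973  0.2659] [0.    0.992 0.125 0.   ] [-0.4  0.1  1. ] 0.00539637585916155
to axis@.265 [   0.2 -174.7    0.9]
dark [ 69.3 189.5] [ 3.9 35.3] 89 bbox [ 50 187  35   5] @.160 [ 0.5558 -0.1287  0.16  ]
dark [ 87.1 163.4] [31.  33.8] 100 bbox [ 69 148  36  32] @.160 [ 0.5756 -0.1387  0.16  ]
0 [ 83.5 163.9]
0.008 [ 76.7 165. ]
0.012 [ 73.2 165.5]
0.016 [ 69.6 166.1]
0.017 [ 68.7 166.3]
0.02 [ 65.9 166.7]
```

View pics/wrist4_z.png

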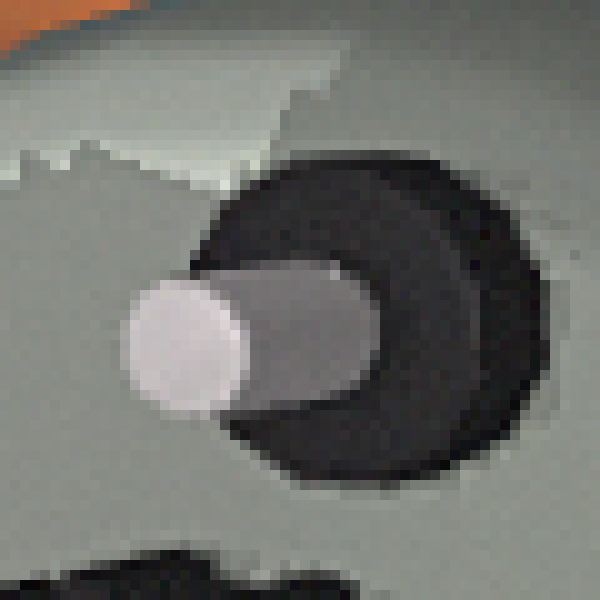

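The tip centre is at (68.5,166.5), which means 17 mm. That is one stroke short, with the ring just inside the boss, so one more stroke.

Emit:
arm_command(
  travel=[
    [0, -20, 0],
    [0, -45, 0],
    [0, -50, 0],
    [0, -40, 0],
    [0, -20, 5],
    [0, 0, 10],
    [0, 0, 10],
    [0, 0, 12],
    [0, 0, 12],
    [0, 0, 12],
  ],
  turn=[0, 0, 0, 0, 0, 0, 0, 0, 0, 0],
)

```text
time_s: 12.25
tool_pos: [0.524, -0.1308, 0.2053]
ee_rot: [0.0, 0.992, 0.123, -0.0]
contact_force: [-4.6, 0.4, 13.9]
finger_gap: 0.008
```

Emit:
arm_command(
  travel=[
    [0, 0, 7],
    [0, 0, 2],
    [0, 0, 0],
    [0, 0, 0],
  ],
  turn=[0, 0, 0, 0],
)

```text
time_s: 12.75
tool_pos: [0.5241, -0.1308, 0.1983]
ee_rot: [0.001, 0.992, 0.123, -0.0]
contact_force: [-7.8, 1.0, 21.4]
finger_gap: -0.0
```

Emit:
arm_command(
  travel=[
    [0, 0, -10],
    [0, 0, -20],
    [0, 0, -25],
    [0, 0, -15],
    [0, 20, 0],
    [0, 45, 0],
    [0, 50, 0],
    [0, 40, 0],
    [0, 14, 0],
    [0, 6, 0],
  ],
  turn=[0, 0, 0, 0, 0, 0, 0, 0, 0, 0],
)

```text
time_s: 14.0
tool_pos: [0.5666, -0.2991, 0.2642]
ee_rot: [-0.001, 0.992, 0.124, -0.001]
contact_force: [-0.3, 0.5, 0.3]
finger_gap: 0.007
```

Emit:
arm_command(
  travel=[
    [0, 0, 0],
    [0, 0, 0],
  ],
  turn=[0, 0],
)

```text
time_s: 14.25
tool_pos: [0.5672, -0.2969, 0.2658]
ee_rot: [-0.0, 0.992, 0.125, 0.0]
contact_force: [0.3, 0.6, 1.0]
finger_gap: 0.009
```

```bash
python3 look.py 5 wrist,scene,side; python3 pin.py wrist5 80 162
python3 - <<'E'
from h import *
s=load('wrist5')
for h in (0,.016,.017,.02,.021): print(h,np.round(proj(s,np.array([.5747,-.1363,.16+h])),1))
a=load('scene5');b=load('side5')
A=a['image'][170:270,250:350,::-1];B=b['image'][260:380,295:415,::-1]
cv2.imwrite('pics/z5.png',np.hstack([cv2.resize(A,(400,400),interpolation=2),cv2.resize(B,(400,400),interpolation=2)]))
E
```

```text
14.4 [ 0.5672 -0.2976  0.2659] [0.    0.992 0.125 0.   ] [-0.9  1.1  0.1] 0.004872284590852903
to axis@.265 [   0.2 -175.     0.9]
dark [ 69.4 189.5] [ 3.9 35.3] 89 bbox [ 50 187  35   5] @.160 [ 0.5559 -0.1288  0.16  ]
dark [ 87.3 163.4] [31.5 33.4] 115 bbox [ 69 148  36  32] @.160 [ 0.5757 -0.1389  0.16  ]
0 [ 83.4 163.9]
0.016 [ 69.6 166.1]
0.017 [ 68.7 166.3]
0.02 [ 65.9 166.7]
0.021 [ 64.9 166.9]
```

View pics/wrist5_z.png

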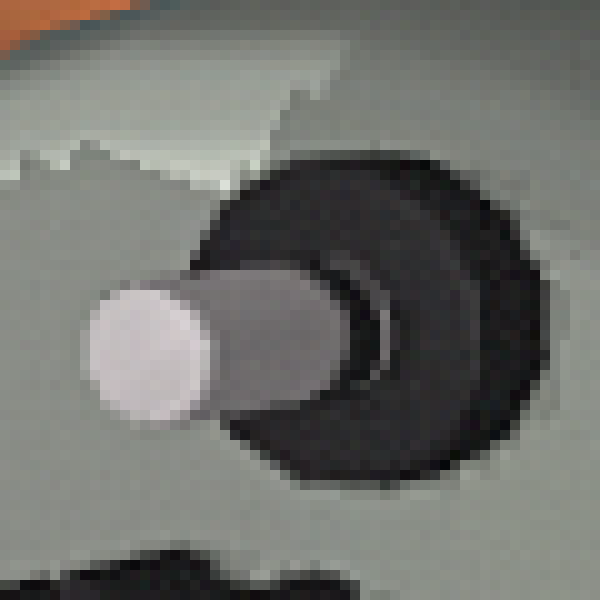

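View pics/z5.png

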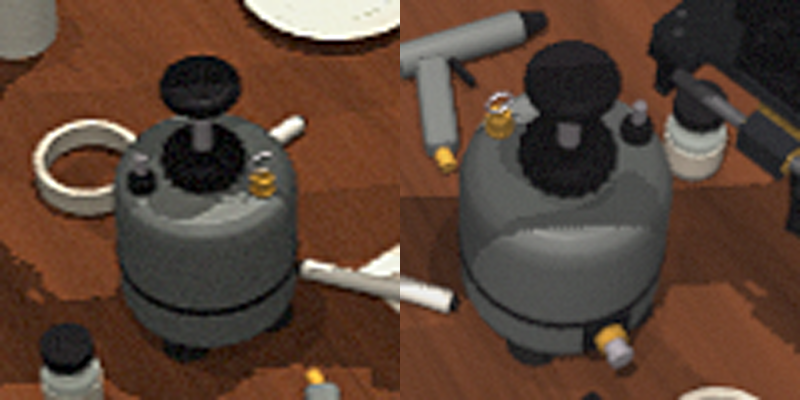

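In the wrist crop the black ring is fully out, with steel showing below it, and the tip at about (65,167) puts the pin at 21 mm. The knob is up, the relief valve is seated and the arm is clear. I'm handing in.

```bash
python3 -c "
from h import *
print(workorder.hand_in())"
```

```text
the job is handed in; nothing more can be done
None
```

I pumped the grey tank with four full strokes of the closed fingertips on the middle of the knob, then handed the job in at about 14.4 s. Each stroke reached the stop at z ≈ 0.198 m, and I read 17 to 21 N there.

- **Pin:** it stood at about 5.3 mm at the start, 9 mm after the first stroke, 17 mm after the third and 21 mm after the fourth. The last wrist picture shows the whole black ring clear of the boss with bright steel below it.
- **Plunger and relief valve:** in the last scene and side pictures the knob is back at its starting position and the brass cap looks seated. These pictures are coarse (1 px is roughly 3–4 mm), so they would not show a small lift. But by the pin count there was no stroke beyond the one that brought it fully out.
- **Other things:** the arm stands clear of the tank, and nothing else looks shifted in the last pictures of the tank and the things around it. No check failed. The only disagreement was the knob's position, where casting each camera's view onto one assumed height differed by about 12 mm. Triangulating the two views agreed to 0.2 mm and matched the 50 mm spacing to the pin boss to about 1 mm.

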